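# Lock the bayonet cap on the bench air filter and open the air valve

## Robot

A 6-joint arm with a two-finger parallel gripper is mounted at the origin on the work surface. World frame = base frame: x ahead of the robot, y to its left, z up, the work surface at z = 0. Lengths are in mm, angles in rad, forces in N, time in s.
With the tool pointing down it reaches from about 350 to 775 mm from the base axis. Payload 7.3 kg.
Tool frame: the origin (TCP) lies between the finger pads; the fingertips stand 14 mm ahead of it and the grasp point (between the pads) lies 5 mm behind it; z points along the fingers, y is the line along which they close (so a half turn about z gives the same grasp; the last joint's range is limited). The gripper opens to 92 mm and grips with 3 to 60 N. Pads are 19 mm wide; open, the fingers measure 130 mm over their backs; the gripper's body (75 mm by 190 mm) begins 47 mm behind the grasp point.
Start: joints at [1.195, 0.342, 1.524, -0, 1.275, -0.146], TCP at [119.569, 511.221, 240.741] pointing down, gripper open.
Joint ranges: [-2.53, 2.53], [-0.77, 2.02], [0.04, 2.7], [-1, 4.14], [0.28, 2.66], [-3.11, 3.11]. Speed limits (rad/s): [2.57, 2.57, 3.14, 3.14, 3.14, 3.14].

## Interface

Orientations are given as [roll, pitch, yaw] about the fixed x, y, z axes, in that order (R = Rz(yaw) Ry(pitch) Rx(roll)).
In Python, from plant import get_obs, cams, close_job gives the robot as it stands. The module is installed in compiled form; this text tells all that it offers.
- The arm moves only by the shell command python3 -m creep 'ROWS'. ROWS is JSON, a list of rows, each an object of numbers: "hand": the opening, from 0 (shut) to 1 (fully open); "tx", "ty", "tz": the shift along the tool's x, y, z in m; "spin": the turn about the tool's z in degrees. In form: [{"hand": .., "tx": .., "ty": .., "tz": .., "spin": ..}, ...]. A call has 1 to 5 rows; each row shifts and turns the commanded pose from where the row before left it, along the tool's axes as they then stand; what a row does not reach is not made up. A row lasts 1/8 s, in which the tool goes at most 62.5 mm and 10.7 degrees, less where a joint would pass 70% of its speed; a pose out of reach is approached as far as the arm can. A call is refused whole if a number of a shift passes 0.0625 or a number of a turn 10.7, either way. A call with a gripper value outside its range is refused whole. The fingers move at their own pace and stop on an object; the grip force is fixed at half the most. Time passes only in rows, so rows that do not move let the fingers close. It gives the time, the measured TCP pose, the force, the opening and the grip force at its end, in the units of the state.
- get_obs(): the state, without advancing time (a new reading comes with each control period).
- cams.capture(name): name is "side" or "top"; returns a dict with "color" (420x560x3 uint8, red, green, blue), "K" (3x3 intrinsics, pixels), "R" (3x3) and "t" (3): a world point X has camera coordinates R X + t. Camera axes: x right, y down, z forward; pixel columns grow to the right and rows downward; lengths in mm; the calibration is good to about 2 mm. A picture is of the moment at which its call begins. There is no depth.
- close_job(): hands the job in; it is judged then, once.
The state is a dict: "time": time; "joint_positions": joint angles; "dq": joint speeds; "tau": joint torques, N m; "tool_pos": TCP position; "tcp_rot": TCP orientation; "contact_force": force on the tool from outside, world axes, zero at the start; "moment": the same for the moment, N m; "grip_width": finger opening in mm; "finger_force": force on a finger pad.
Only numpy, scipy, OpenCV 4.12 (cv2) and the standard library are available. Lean on these libraries where they do the work, as an engineer would, in place of code of your own. Each camera call takes 0.05 s, during which the arm holds its last target. There are 200 camera calls.

## Task

Close up the bench air filter: put the bayonet cap into the mouth of the leaning canister, push it in against the spring, turn it a quarter turn clockwise and let it spring back so that it is locked, and let go of it. Then open the air by swinging the valve lever all the way round until it lies along the pipe, and let go. Leave the plain plug, the jar and the screwdriver where they are.

Things in the scene. Friction and masses are not known exactly. Their poses are not given: they have to be found in the camera images.
- cap: The loose bayonet cap, grey plastic, 130 to 230 g, 78 mm tall, upright on the bench. Origin under the centre of its foot, z up its axis. Round stem 37 mm in diameter, z 0 to 34 mm (foot tapered to 27 mm over the lowest 6 mm), then a rim disc of 60 mm diameter, z 34 to 44, then a straight grip bar, z 44 to 78, 50 mm long along x and 16 mm thick along y. A half turn makes no difference.
- cap_lug (a point): Outer end, at mid-height, of one of the cap's two lugs, which stick out of the stem at opposite sides along the cap's x, just the way the bar points: 8 mm wide, 6 mm high (15 to 21 mm above the foot), outer ends 28 mm from the axis. Axes as the cap.
- cap_rim (a point): Point on the cap's axis at the underside of its rim disc (34 mm above the cap's origin). Axes as the cap.
- canister: Fixed aluminium cylinder, 84 mm in diameter, open at its upper end. Origin at the centre of the mouth, level with the top of its dark steel lip, 165 mm above the bench. z points out of the mouth along the axis, which leans 30 degrees from vertical towards the robot's side; y is level, x is square to both and points away from the robot and up.
- slot (a point): Top of one of the two entry slots in the lip, 26 mm from the axis along canister x (the other is opposite). The lip's round opening is 42 mm in diameter; the slots are 17 mm wide and reach 31 mm from the axis. The lugs, and so the bar, enter along canister x. The rim disc meets the mouth when the cap is fully pushed in. Axes as the canister.
- notch (a point): Where a lug's top rests when locked: 26 mm from the axis along canister -y, 5 mm below the mouth (other opposite). Lugs pass under the ridge only with the rim within 3 mm of the mouth, and only clockwise seen from outside, looking into the mouth. A stop lies about 7 degrees past the quarter turn. Locked: bar along canister y, rim underside 8 mm outside the mouth. Axes as the canister.
- spring (a point): Middle of the top of the unpressed spring plunger, 18 mm below the mouth on the canister's axis (it moves with the plunger). It meets the cap's foot when the rim is 16 mm outside the mouth and pushes there with 3 N, with about 8 N when locked, about 12.5 N when the cap is fully pushed in.
- valve_lever (a joint): Ball valve lever right of the canister on the same stand, on a vertical pin, light friction (0.12 N m), stays where left. 0: shut, across the pipe, pointing to the robot's side (against canister x, level). 1.571: fully open, against a stop, lying over the pipe and pointing away from the canister (canister -y). Grows anticlockwise seen from above; starts at 0 to 0.25.
- lever_pivot (a point): Point on the lever's pin at mid-thickness of the lever, 104 mm above the bench. It lies 160 mm from the canister's axis towards canister -y. The level pipe (17 mm in diameter, top 79 mm above the bench) runs below it along canister y, through a brass block 50 mm long.
- lever_end (a point): Point on the lever's middle line at mid-thickness, 90 mm from the pin. The rubber grip spans 47 to 97 mm from the pin, is 18 mm wide and 11 mm thick. Beside and below the grip there is free space down to the stand's plate, 8 mm above the bench, but for the pipe when the lever is open.
- plug: Bystander: plain round plug with a mushroom knob, no lugs, no bar, 56 mm diameter, 50 mm tall; origin under its foot.
- jar: Bystander: glass jar with a steel lid, 56 mm diameter, 75 mm tall; origin under its base.
- screwdriver: Bystander: screwdriver lying on the bench, origin on its underside, handle to its -x.
There are look-alikes about, which are no part of the job. Leave any green look-alike of the cap alone.

How it is judged:
By the outcome, as a careful person would: the job done as asked, in the order asked, and still so for the second after the job is handed in, with the robot touching nothing.
It also fails if it takes over 61 s, if anything falls off the work surface, if the arm or the gripper's body presses on something with over 40 N, if the wrist force passes 120 N, or if a joint passes its speed limit or range.

## Working session

There is one attempt and no reset: what is moved stays moved. The work goes in short steps, Python scripts to look and compute and a shell command to move; the robot and the scene stay as the last step left them, time stands still between calls to the robot, and variables do not carry over. Pictures are saved under pics/ and viewed, at most 10 in all, crops included, and the job is handed in when it is done.

```bash
mkdir -p pics; python3 - <<'E'
from plant import get_obs,cams
import cv2,numpy as np,pickle
o=get_obs();print(o['time'],o['tool_pos'],o['tcp_rot'],o['grip_width'],o['contact_force'])
for n in('side','top'):
    c=cams.capture(n);pickle.dump(c,open(n+'.pkl','wb'));cv2.imwrite(f'pics/{n}0.png',c['color'][:,:,::-1])
    print(n,np.round(c['K'],1).tolist(),np.round(-c['R'].T@c['t']),np.round(c['R'],3).tolist())
E
```

```text
0.0 [119.41430881 510.85481622 240.02287077] [-3.14005204e+00 -2.51320476e-04  2.91180188e+00] 91.6889085088324 [0.06744162 1.21284404 0.12916348]
side [[431.3, 0.0, 277.4], [0.0, 431.3, 211.2], [0.0, 0.0, 1.0]] [ 143. -768.  867.] [[0.864, -0.503, 0.009], [-0.332, -0.584, -0.741], [0.378, 0.638, -0.671]]
top [[467.1, 0.0, 278.1], [0.0, 467.1, 206.1], [0.0, 0.0, 1.0]] [ 480.  -79. 1267.] [[0.007, -1.0, -0.023], [-0.998, -0.005, -0.066], [0.066, 0.024, -0.998]]
```

View pics/side0.png

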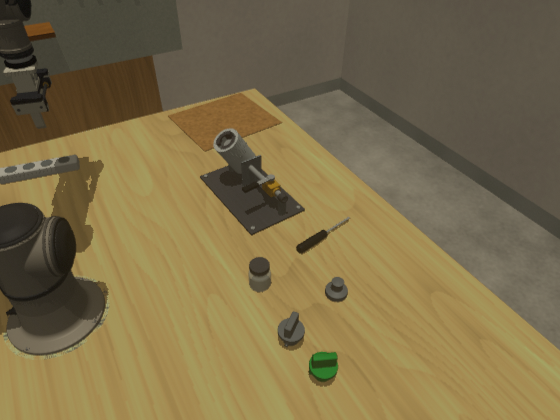

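View pics/top0.png

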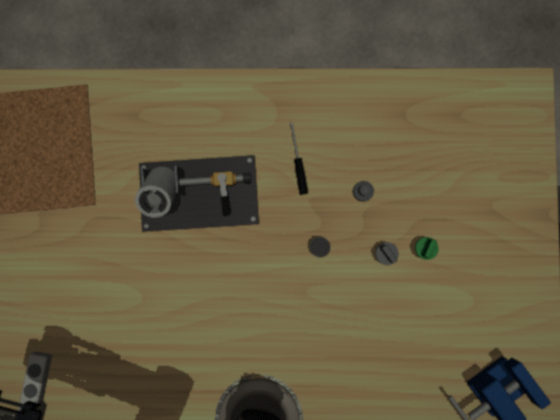

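Candidates for the cap, top view pixels:
- Grey disc with a bar at (386,253), side view (291,330).
- Green look-alike at (427,247).
- Plain plug with a round knob at (363,190).
- Jar at (319,246).

I choose the grey one with the bar. The canister mouth is at top (154,202) and side (227,140). The lever runs from (223,180) to (226,212). I'll check the choice in one combined crop.

```bash
python3 - <<'E'
import cv2,numpy as np,pickle
s=pickle.load(open('side.pkl','rb'))['color'];t=pickle.load(open('top.pkl','rb'))['color']
def cr(a,r0,c0,h,w):
    x=a[r0:r0+h,c0:c0+w].astype(float)*1.5
    return cv2.resize(np.clip(x,0,255).astype(np.uint8),(400,300),interpolation=cv2.INTER_CUBIC)
im=np.vstack([np.hstack([cr(t,225,356,60,80),cr(s,305,250,60,80)]),np.hstack([cr(t,140,130,105,140),cr(s,120,190,105,140)])])
cv2.imwrite('pics/crop1.png',im[:,:,::-1])
E
```

```text
(no output)
```

View pics/crop1.png

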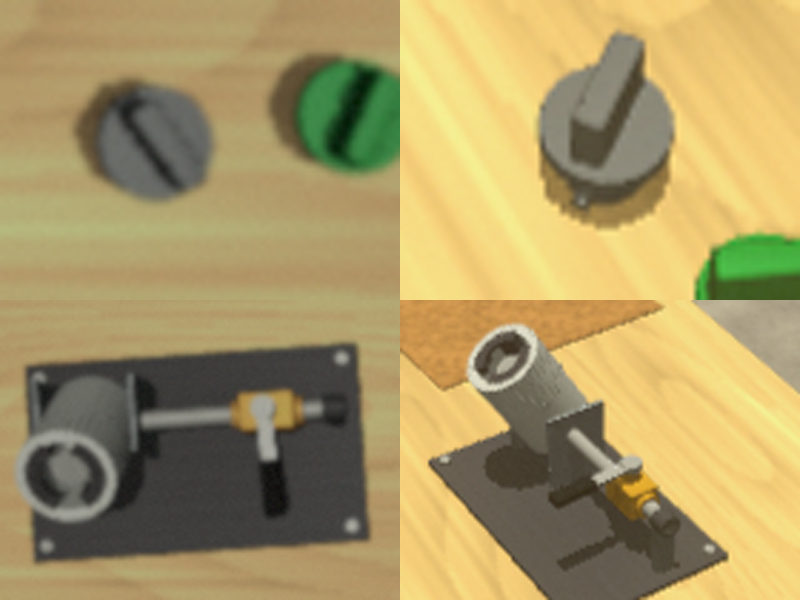

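The grey cap is confirmed: a lug is visible in side at (286,345), along the bar. Next I work out the geometry.

```bash
cat > h.py <<'E'
import cv2,numpy as np,pickle
from scipy.spatial.transform import Rotation as Ro
def ray(c,p):
    d=c['R'].T@np.linalg.solve(c['K'],[p[0],p[1],1]);return -c['R'].T@c['t'],d/np.linalg.norm(d)
def onz(c,p,z):
    o,d=ray(c,p);return o+d*(z-o[2])/d[2]
def tri(c1,p1,c2,p2):
    A=0;b=0;L=[ray(c1,p1),ray(c2,p2)]
    for o,d in L:
        M=np.eye(3)-np.outer(d,d);A=A+M;b=b+M@o
    X=np.linalg.solve(A,b);return X,[round(float(np.linalg.norm(np.cross(X-o,d))),1) for o,d in L]
def proj(c,X):
    q=c['K']@(c['R']@np.asarray(X,float)+c['t']);return q[:2]/q[2]
def blob(c,box,smax):
    r0,r1,c0,c1=box;h=cv2.cvtColor(c['color'][r0:r1,c0:c1],cv2.COLOR_RGB2HSV)
    m=(h[...,1]<smax).astype(np.uint8)
    n,l,s,ce=cv2.connectedComponentsWithStats(m);i=1+np.argmax(s[1:,4]);return (l==i).astype(np.uint8),h,(c0,r0)
E
python3 - <<'E'
from h import *
S=pickle.load(open('side.pkl','rb'));T=pickle.load(open('top.pkl','rb'));np.set_printoptions(precision=1,suppress=True)
for n,c,b in(('T',T,(230,280,365,405)),('S',S,(305,355,265,320))):
    m,h,o=blob(c,b,60);k=cv2.findContours(m,0,1)[0][0];e=cv2.fitEllipse(k);print(n,m.sum(),np.add(e[0],o),e[1],e[2])
print('rim T',onz(T,(387,253.6),40),'S',onz(S,(291.2,331),44),tri(T,(387,253.6),S,(291.2,331)))
a=onz(S,(250+189/5,305+120/5),78);b=onz(S,(250+228/5,305+43/5),78);print('bar',a,b,(a+b)/2,np.degrees(np.arctan2(*(b-a)[1::-1])))
u=lambda x,y:(130+x/2.857,140+(y-300)/2.857); v=lambda x,y:(190+(x-400)/2.857,120+(y-300)/2.857)
a=onz(T,(356+120/5,225+100/5),60);b=onz(T,(356+180/5,225+190/5),60);print('barT',np.degrees(np.arctan2(*(b-a)[1::-1])))
print('mouth',onz(T,u(67,475),165),onz(S,v(503,357),165),tri(T,u(67,475),S,v(503,357)))
P=[onz(T,u(*p),9)[:2] for p in((38,377),(342,357),(351,525),(46,547))];P=np.array(P);print(P)
d=(P[1]-P[0]+P[2]-P[3]);print('canister -y yaw',np.degrees(np.arctan2(d[1],d[0])))
P=[onz(S,v(*p),9)[:2] for p in((446,463),(710,549))];print(P);
print('pivot',onz(T,u(263,408),110),onz(S,v(629,464),110),'end',onz(T,u(274,508),104),onz(S,v(556,496),104))
E
```

```text
T 408 [386.4 253.2] (21.57419204711914, 22.29030990600586) 126.5837631225586
S 431 [290.9 327.9] (23.676340103149414, 26.405750274658203) 0.5566423535346985
rim T [ 439.5 -333.8   40. ] S [ 437.3 -336.3   44. ] (array([ 439.2, -333.9,   39.2]), [0.2, 0.2])
bar [ 421.5 -346.5   78. ] [ 455.8 -322.3   78. ] [ 438.6 -334.4   78. ] 35.145749897148896
barT -146.52419049413726
mouth [563.5 244.4 165. ] [564.1 246.  165. ] (array([563.4, 244.1, 166.3]), [0.0, 0.0])
[[669.2 320.4]
 [689.3  29.3]
 [529.3  19. ]
 [506.7 308.5]]
canister -y yaw -85.78619382541166
[array([508.2, 304.1]), array([690.2,  31.9])]
pivot [627.3  89.4 110. ] [623.7  86.4 110. ] end [540.1  79.3 104. ] [540.3  83.9 104. ]
```

```bash
cat >> h.py <<'E'
def plan(wps,p=None,R=None):
    """wps: list of (world target, spin deg total, n rows); prints rounded rows, 5 per line"""
    from plant import get_obs
    o=get_obs();p=np.array(o['tool_pos']) if p is None else p;R=Ro.from_euler('xyz',o['tcp_rot']) if R is None else R
    out=[]
    for X,s,n in wps:
        q0=p.copy()
        for k in range(n):
            d=R.inv().apply(q0+(np.array(X)-q0)*(k+1)/n-p)
            r=np.round(d/1000,3 if n>1 else 4);sp=round(s/n,1);out.append((*r.tolist(),sp))
            p=p+R.apply(r*1000);R=R*Ro.from_euler('z',sp,degrees=True)
    for i in range(0,len(out),5):print(' '.join(str(x) for x in out[i:i+5]))
    print('end',p.round(1),R.as_euler('xyz',degrees=True).round(1));return p,R
E
python3 - <<'E'
from h import *
plan([((450,100,240),85.6,9),((439,-334,180),46.9,8),((439,-334,110),0,2)])
E
```

```text
(-0.046, -0.036, 0.0, 9.5) (-0.052, -0.028, 0.0, 9.5) (-0.055, -0.019, 0.0, 9.5) (-0.058, -0.01, 0.0, 9.5) (-0.058, 0.0, 0.0, 9.5)
(-0.058, 0.01, 0.0, 9.5) (-0.056, 0.019, 0.0, 9.5) (-0.051, 0.028, 0.0, 9.5) (-0.046, 0.036, 0.0, 9.5) (-0.054, 0.007, 0.008, 5.9)
(-0.053, 0.012, 0.007, 5.9) (-0.051, 0.018, 0.008, 5.9) (-0.049, 0.023, 0.007, 5.9) (-0.047, 0.028, 0.008, 5.9) (-0.044, 0.032, 0.008, 5.9)
(-0.04, 0.037, 0.007, 5.9) (-0.036, 0.04, 0.008, 5.9) (0.0, 0.0, 0.035, 0.0) (0.001, 0.0, 0.035, 0.0)
end [ 439.2 -333.5  110. ] [1.80e+02 1.00e-01 3.41e+01]
```

```bash
python3 -m creep '[{"hand":0.5,"tx":-0.046,"ty":-0.036,"tz":0,"spin":9.5},{"hand":0.5,"tx":-0.052,"ty":-0.028,"tz":0,"spin":9.5},{"hand":0.5,"tx":-0.055,"ty":-0.019,"tz":0,"spin":9.5},{"hand":0.5,"tx":-0.058,"ty":-0.01,"tz":0,"spin":9.5},{"hand":0.5,"tx":-0.058,"ty":0,"tz":0,"spin":9.5}]'
python3 -m creep '[{"hand":0.5,"tx":-0.058,"ty":0.01,"tz":0,"spin":9.5},{"hand":0.5,"tx":-0.056,"ty":0.019,"tz":0,"spin":9.5},{"hand":0.5,"tx":-0.051,"ty":0.028,"tz":0,"spin":9.5},{"hand":0.5,"tx":-0.046,"ty":0.036,"tz":0,"spin":9.5},{"hand":0.5,"tx":-0.054,"ty":0.007,"tz":0.008,"spin":5.9}]'
python3 -m creep '[{"hand":0.5,"tx":-0.053,"ty":0.012,"tz":0.007,"spin":5.9},{"hand":0.5,"tx":-0.051,"ty":0.018,"tz":0.008,"spin":5.9},{"hand":0.5,"tx":-0.049,"ty":0.023,"tz":0.007,"spin":5.9},{"hand":0.5,"tx":-0.047,"ty":0.028,"tz":0.008,"spin":5.9},{"hand":0.5,"tx":-0.044,"ty":0.032,"tz":0.008,"spin":5.9}]'
python3 -m creep '[{"hand":0.5,"tx":-0.04,"ty":0.037,"tz":0.007,"spin":5.9},{"hand":0.5,"tx":-0.036,"ty":0.04,"tz":0.008,"spin":5.9},{"hand":0.5,"tx":0,"ty":0,"tz":0.02,"spin":0}]'
python3 - <<'E'
from h import *
plan([((439,-334.2,110),0,2)])
E
```

```text
time: 0.72
tool_pos: [303.6, 281.6, 240.6]
tcp_rot: [3.142, -0.0, 2.078]
contact_force: [1.1, 0.0, 0.2]
grip_width: 47.8
finger_force: 0.0
time: 1.35
tool_pos: [451.1, 44.3, 232.5]
tcp_rot: [3.14, -0.0, 1.312]
contact_force: [0.4, -0.3, 0.3]
grip_width: 45.6
finger_force: 0.0
time: 1.98
tool_pos: [441.3, -227.0, 194.2]
tcp_rot: [-3.141, -0.0, 0.798]
contact_force: [0.4, 0.3, 0.2]
grip_width: 45.8
finger_force: 0.0
time: 2.35
tool_pos: [438.3, -337.6, 159.3]
tcp_rot: [3.139, 0.0, 0.59]
contact_force: [0.0, 0.4, 0.0]
grip_width: 45.9
finger_force: 0.0
(0.001, -0.001, 0.025, 0.0) (0.001, -0.002, 0.024, 0.0)
end [ 438.4 -334.1  110.3] [179.9   0.   33.8]
```

```bash
python3 -m creep '[{"hand":0.5,"tx":0.002,"ty":-0.003,"tz":0.035,"spin":-0.4},{"hand":0.5,"tx":0,"ty":0,"tz":0.035,"spin":0},{"hand":0.5,"tx":0,"ty":0,"tz":0.027,"spin":0},{"hand":0.1,"tx":0,"ty":0,"tz":0,"spin":0},{"hand":0,"tx":0,"ty":0,"tz":0,"spin":0}]'
python3 -m creep '[{"hand":0,"tx":0,"ty":0,"tz":0,"spin":0},{"hand":0,"tx":0,"ty":0,"tz":0,"spin":0}]'
python3 - <<'E'
from h import *
from plant import *
S=cams.capture('side');T=cams.capture('top');pickle.dump((S,T),open('g.pkl','wb'))
o=get_obs();print(o['time'],o['tool_pos'],o['joint_positions'])
cr=lambda a,r,c:cv2.resize(np.clip(a['color'][r:r+80,c:c+80]*1.4,0,255).astype(np.uint8),(400,400),interpolation=cv2.INTER_CUBIC)
cv2.imwrite('pics/g.png',np.hstack([cr(T,210,346),cr(S,285,250)])[:,:,::-1])
E
```

```text
time: 2.98
tool_pos: [438.8, -330.0, 63.3]
tcp_rot: [3.142, -0.0, 0.603]
contact_force: [-0.0, -0.4, 0.1]
grip_width: 30.7
finger_force: 0.0
time: 3.22
tool_pos: [438.9, -330.2, 63.5]
tcp_rot: [3.14, -0.0, 0.603]
contact_force: [-0.3, -0.5, 1.8]
grip_width: 16.2
finger_force: 30.0
3.325 [ 438.9528366  -330.23353662   63.54143365] [-7.84588379e-01  5.85864252e-01  1.67329487e+00  1.52162433e-04
  8.80950225e-01  1.83427146e-01]
```

View pics/g.png

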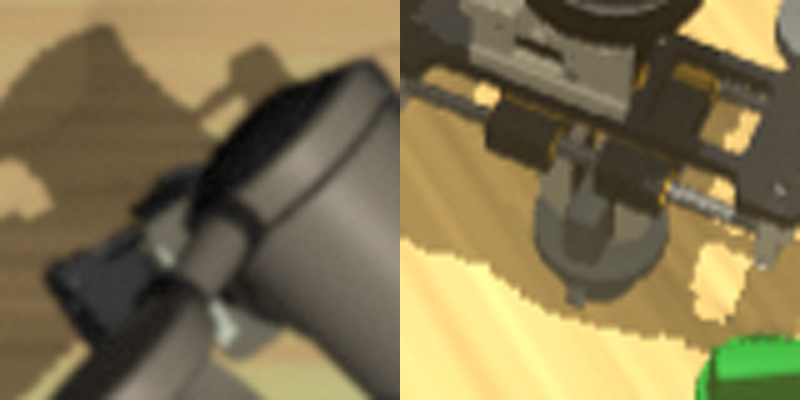

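The cap is gripped at 16.2 mm by the bar, and the green one is untouched. The rows can't tilt the tool directly, so I lift and move to where the arm's plane lies along canister x. There I'll see what reaching past the workspace limit does to the tilt.

```bash
python3 -m creep '[{"hand":0,"tx":0,"ty":0,"tz":-0.03,"spin":0},{"hand":0,"tx":0,"ty":0,"tz":-0.06,"spin":0},{"hand":0,"tx":0,"ty":0,"tz":-0.06,"spin":0},{"hand":0,"tx":0,"ty":0,"tz":-0.03,"spin":0}]'
python3 - <<'E'
from h import *
plan([((490,105,300),-149.7,15)])
E
```

```text
time: 3.82
tool_pos: [439.1, -330.3, 246.1]
tcp_rot: [3.137, -0.001, 0.603]
contact_force: [0.1, -1.0, -2.4]
grip_width: 16.0
finger_force: 30.0
(0.019, -0.022, -0.004, -10.0) (0.023, -0.018, -0.003, -10.0) (0.026, -0.014, -0.004, -10.0) (0.027, -0.01, -0.004, -10.0) (0.029, -0.004, -0.003, -10.0)
(0.029, 0.001, -0.004, -10.0) (0.029, 0.005, -0.004, -10.0) (0.027, 0.011, -0.003, -10.0) (0.025, 0.015, -0.004, -10.0) (0.022, 0.019, -0.004, -10.0)
(0.018, 0.023, -0.003, -10.0) (0.014, 0.026, -0.004, -10.0) (0.01, 0.028, -0.004, -10.0) (0.004, 0.028, -0.003, -10.0) (-0.0, 0.03, -0.004, -10.0)
end [489.7 105.3 300. ] [-179.8    0.2 -175.5]
```

```bash
python3 -m creep '[{"hand":0,"tx":0.019,"ty":-0.022,"tz":-0.004,"spin":-10},{"hand":0,"tx":0.023,"ty":-0.018,"tz":-0.003,"spin":-10},{"hand":0,"tx":0.026,"ty":-0.014,"tz":-0.004,"spin":-10},{"hand":0,"tx":0.027,"ty":-0.01,"tz":-0.004,"spin":-10},{"hand":0,"tx":0.029,"ty":-0.004,"tz":-0.003,"spin":-10}]' | head -3
python3 -m creep '[{"hand":0,"tx":0.029,"ty":0.001,"tz":-0.004,"spin":-10},{"hand":0,"tx":0.029,"ty":0.005,"tz":-0.004,"spin":-10},{"hand":0,"tx":0.027,"ty":0.011,"tz":-0.003,"spin":-10},{"hand":0,"tx":0.025,"ty":0.015,"tz":-0.004,"spin":-10},{"hand":0,"tx":0.022,"ty":0.019,"tz":-0.004,"spin":-10}]' | head -3
python3 -m creep '[{"hand":0,"tx":0.018,"ty":0.023,"tz":-0.003,"spin":-10},{"hand":0,"tx":0.014,"ty":0.026,"tz":-0.004,"spin":-10},{"hand":0,"tx":0.01,"ty":0.028,"tz":-0.004,"spin":-10},{"hand":0,"tx":0.004,"ty":0.028,"tz":-0.003,"spin":-10},{"hand":0,"tx":0,"ty":0.03,"tz":-0.004,"spin":-10}]'
python3 -c "
from plant import *
print(get_obs()['joint_positions'])"
```

```text
time: 4.45
tool_pos: [455.4, -183.9, 260.6]
tcp_rot: [-3.141, -0.0, 1.481]
time: 5.08
tool_pos: [472.0, -39.2, 279.6]
tcp_rot: [-3.141, -0.001, 2.354]
time: 5.7
tool_pos: [489.0, 106.4, 297.5]
tcp_rot: [3.142, -0.001, -3.057]
contact_force: [-0.0, -0.3, -2.7]
grip_width: 15.8
finger_force: 30.0
[ 6.09394730e-02  2.57476825e-01  1.48556953e+00  2.06000385e-05
  1.39974777e+00 -1.59461188e+00]
```

```bash
for i in 1; do python3 -m creep '[{"hand":0,"tx":-0.04,"ty":0,"tz":-0.04,"spin":0},{"hand":0,"tx":-0.04,"ty":0,"tz":-0.04,"spin":0},{"hand":0,"tx":-0.04,"ty":0,"tz":-0.04,"spin":0},{"hand":0,"tx":-0.04,"ty":0,"tz":-0.04,"spin":0}]' ; done
python3 -c "
from plant import *
print(get_obs()['joint_positions'])"
python3 -m creep '[{"hand":0,"tx":-0.04,"ty":0,"tz":-0.04,"spin":0},{"hand":0,"tx":-0.04,"ty":0,"tz":-0.04,"spin":0},{"hand":0,"tx":-0.04,"ty":0,"tz":-0.04,"spin":0}]'
python3 -c "
from plant import *
print(get_obs()['joint_positions'])"
```

```text
time: 6.2
tool_pos: [643.5, 117.7, 452.2]
tcp_rot: [3.141, 0.001, -3.062]
contact_force: [2.0, 0.7, -1.9]
grip_width: 15.8
finger_force: 30.0
[ 6.38342483e-02  5.97315621e-01  5.46620307e-01  1.20749248e-04
  1.99701622e+00 -1.58606734e+00]
time: 6.58
tool_pos: [683.4, 114.3, 492.6]
tcp_rot: [3.136, 0.045, -3.063]
contact_force: [1.1, -0.6, -2.3]
grip_width: 15.8
finger_force: 30.0
[ 0.05215421  0.79520147  0.04376148  0.00905559  2.25826617 -1.59158297]
```

Pushing against the reach limit does tilt the tool outwards (pitch 0.045 rad). I keep going that way.

```bash
python3 -m creep '[{"hand":0,"tx":-0.06,"ty":0,"tz":0,"spin":0},{"hand":0,"tx":-0.06,"ty":0,"tz":0,"spin":0},{"hand":0,"tx":-0.06,"ty":0,"tz":0,"spin":0}]'|head -3
python3 -c "
from plant import *
print(get_obs()['joint_positions'])"
python3 -m creep '[{"hand":0,"tx":0,"ty":0,"tz":-0.06,"spin":0},{"hand":0,"tx":0,"ty":0,"tz":-0.06,"spin":0},{"hand":0,"tx":0,"ty":0,"tz":-0.06,"spin":0}]'|head -3
python3 -c "
from plant import *
print(get_obs()['joint_positions'])"
```

```text
time: 6.95
tool_pos: [761.6, 113.1, 440.5]
tcp_rot: [3.129, 0.156, -3.063]
[ 0.04098584  0.87824986  0.03612895  0.0204032   2.07215828 -1.59765852]
time: 7.32
tool_pos: [672.8, 99.9, 566.4]
tcp_rot: [3.126, 0.21, -3.064]
[ 0.02244553  0.69418986  0.03611299  0.03400582  2.20188409 -1.60446519]
```

```bash
python3 -m creep '[{"hand":0,"tx":-0.06,"ty":0.008,"tz":0,"spin":0},{"hand":0,"tx":-0.06,"ty":0.008,"tz":0,"spin":0},{"hand":0,"tx":-0.06,"ty":0.008,"tz":0,"spin":0},{"hand":0,"tx":-0.06,"ty":0.008,"tz":0,"spin":0},{"hand":0,"tx":-0.06,"ty":0.008,"tz":0,"spin":0}]'|head -3
python3 -c "
from plant import *
print(get_obs()['joint_positions'])"
```

```text
time: 7.95
tool_pos: [794.0, 135.0, 498.6]
tcp_rot: [3.11, 0.38, -3.068]
[ 0.05958172  0.8214485   0.03611941  0.03860259  1.90452368 -1.57071924]
```

```bash
python3 -m creep '[{"hand":0,"tx":0.015,"ty":-0.054,"tz":0,"spin":0},{"hand":0,"tx":0.01,"ty":-0.054,"tz":0,"spin":0},{"hand":0,"tx":0,"ty":-0.054,"tz":0,"spin":0},{"hand":0,"tx":0,"ty":-0.054,"tz":0,"spin":0},{"hand":0,"tx":-0.02,"ty":-0.054,"tz":0,"spin":0}]'|head -3
python3 -m creep '[{"hand":0,"tx":-0.06,"ty":-0.01,"tz":0,"spin":0},{"hand":0,"tx":-0.06,"ty":-0.01,"tz":0,"spin":0},{"hand":0,"tx":-0.06,"ty":-0.01,"tz":0,"spin":0}]'|head -3
python3 -c "
from h import *
from plant import *
o=get_obs();print(o['joint_positions'],Ro.from_euler('xyz',o['tcp_rot']).as_matrix().round(3).tolist())"
```

```text
time: 8.57
tool_pos: [802.0, -134.2, 483.8]
tcp_rot: [3.114, 0.387, -3.069]
time: 8.95
tool_pos: [856.8, -128.2, 471.7]
tcp_rot: [3.139, 0.502, -3.071]
[-0.29923165  0.88184238  0.03611373  0.18048108  1.74913205 -1.8664986 ] [[-0.875, -0.072, 0.479], [-0.062, 0.997, 0.037], [-0.481, 0.003, -0.877]]
```

```bash
python3 -m creep '[{"hand":0,"tx":-0.04,"ty":-0.007,"tz":0,"spin":0},{"hand":0,"tx":0,"ty":0,"tz":0,"spin":0}]'|head -3
python3 -c "
from h import *
from plant import *
o=get_obs();M=Ro.from_euler('xyz',o['tcp_rot']).as_matrix();print(o['joint_positions'],M.round(3).tolist())
a=np.radians(4.2);x=np.array([np.cos(a)*.866,np.sin(a)*.866,.5]);z=np.array([-.5*np.cos(a),-.5*np.sin(a),.866]);y=np.cross(z,x)
print('tilt',np.degrees(np.arccos(-M[2,2])),np.degrees(np.arctan2(M[1,2],M[0,2])), 'toolx vs -canx about z',np.degrees(np.arctan2(M[:,0]@y,-M[:,0]@x)),np.degrees(np.arccos(-M[:,2]@z)))
"
```

```text
time: 9.2
tool_pos: [866.0, -127.1, 471.3]
tcp_rot: [-3.14, 0.524, -3.07]
[-0.29536876  0.88712877  0.03612767  0.18085825  1.72030575 -1.86448295] [[-0.863, -0.07, 0.499], [-0.062, 0.998, 0.034], [-0.501, -0.002, -0.866]]
tilt 30.041662311107817 3.8876613992062445 toolx vs -canx about z 0.09568990860857414 0.4129659858542096
```

```bash
python3 - <<'E'
from h import *
plan([((496.9,239.9,277),0,11)])
E
```

```text
(0.036, 0.036, -0.0, 0.0) (0.036, 0.035, -0.001, 0.0) (0.035, 0.036, -0.0, 0.0) (0.036, 0.036, -0.0, 0.0) (0.036, 0.035, -0.001, 0.0)
(0.036, 0.036, -0.0, 0.0) (0.035, 0.036, -0.0, 0.0) (0.036, 0.035, -0.001, 0.0) (0.036, 0.036, -0.0, 0.0) (0.036, 0.036, -0.0, 0.0)
(0.035, 0.035, -0.001, 0.0)
end [497.1 239.5 277.4] [-179.9   30.  -175.9]
```

```bash
python3 -m creep '[{"hand":0,"tx":0.036,"ty":0.036,"tz":0,"spin":0},{"hand":0,"tx":0.036,"ty":0.036,"tz":0,"spin":0},{"hand":0,"tx":0.036,"ty":0.036,"tz":0,"spin":0},{"hand":0,"tx":0.036,"ty":0.036,"tz":0,"spin":0},{"hand":0,"tx":0.036,"ty":0.036,"tz":0,"spin":0}]'|head -4
python3 -m creep '[{"hand":0,"tx":0.036,"ty":0.036,"tz":0,"spin":0},{"hand":0,"tx":0.036,"ty":0.036,"tz":0,"spin":0},{"hand":0,"tx":0.036,"ty":0.036,"tz":0,"spin":0},{"hand":0,"tx":0.035,"ty":0.035,"tz":0,"spin":0},{"hand":0,"tx":0.035,"ty":0.034,"tz":0,"spin":0}]'|head -4
python3 -m creep '[{"hand":0,"tx":0.034,"ty":0.034,"tz":0,"spin":0},{"hand":0,"tx":0,"ty":0,"tz":0,"spin":0}]'|head -4
python3 - <<'E'
from h import *
from plant import *
plan([((496.9,239.9,277),0,1)])
S=cams.capture('side');T=cams.capture('top');pickle.dump((S,T),open('p.pkl','wb'))
cr=lambda a,r,c:cv2.resize(np.clip(a['color'][r:r+100,c:c+66]*1.5,0,255).astype(np.uint8),(396,600),interpolation=cv2.INTER_CUBIC)
cv2.imwrite('pics/p.png',np.hstack([cr(T,160,120),cr(S,80,195)])[:,:,::-1])
E
```

```text
time: 9.82
tool_pos: [722.9, 21.5, 396.4]
tcp_rot: [3.14, 0.525, -3.072]
contact_force: [1.0, 0.0, -1.4]
time: 10.45
tool_pos: [557.3, 187.4, 307.7]
tcp_rot: [3.139, 0.526, -3.073]
contact_force: [0.4, 0.8, -1.5]
time: 10.7
tool_pos: [524.2, 220.2, 289.6]
tcp_rot: [3.14, 0.522, -3.069]
contact_force: [-0.1, 0.6, -1.3]
(0.0287, 0.0216, -0.0019, 0.0)
end [496.9 239.9 277. ] [ 179.9   29.9 -175.8]
```

View pics/p.png

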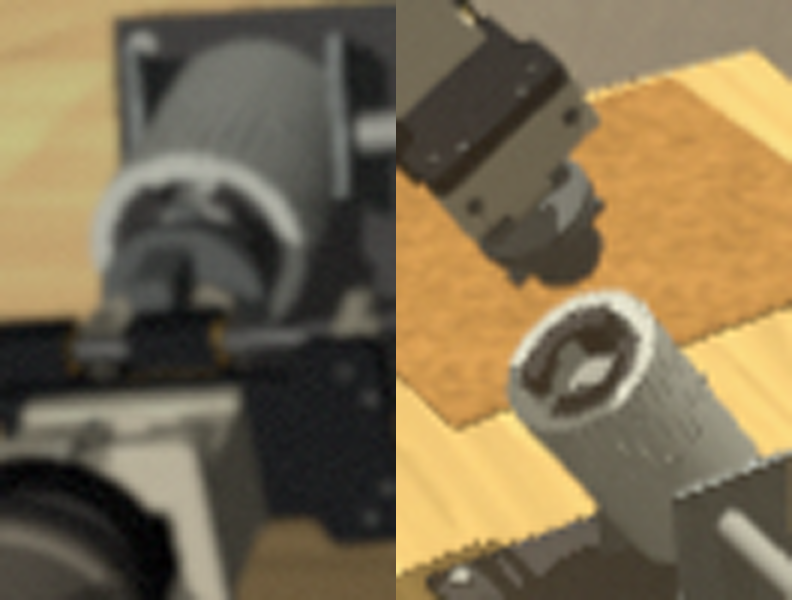

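Seen in side view: the cap in hand, with its lugs at crop (515,281) and (602,206), full picture (214.8,126.8) and (229.3,114.3). The mouth centre is near (226,140) and the slots lie along the bar direction. I compare prediction with picture.

```bash
python3 - <<'E'
from h import *
from plant import *
S,T=pickle.load(open('p.pkl','rb'))
o=get_obs();p=np.array(o['tool_pos']);M=Ro.from_euler('xyz',o['tcp_rot']).as_matrix()
f=lambda x,y,z:proj(S,p+M@[x,y,z]).round(1)
print('lugs pred',f(-2.2-28,0,45.5),f(-2.2+28,0,45.5),'mid',f(-2.2,0,45.5),'mm per px dirs x,y,z(10mm)',f(7.8,0,45.5)-f(-2.2,0,45.5),f(-2.2,10,45.5)-f(-2.2,0,45.5),f(-2.2,0,55.5)-f(-2.2,0,45.5))
# mouth: bright lip ring in side
r0,r1,c0,c1=125,155,210,242
g=cv2.cvtColor(S['color'],cv2.COLOR_RGB2GRAY)[r0:r1,c0:c1]
s0=pickle.load(open('side.pkl','rb'));g0=cv2.cvtColor(s0['color'],cv2.COLOR_RGB2GRAY)[r0:r1,c0:c1]
print(g0[10:24:2].tolist())
# projected circle of est. mouth for reference: extremes
a=np.radians(4.2);x=np.array([np.cos(a)*.866,np.sin(a)*.866,.5]);y=np.array([-np.sin(a),np.cos(a),0])
for nm,c in(('S',S),('T',T)):
    C=np.array([proj(c,np.array([563.7,244.8,165.5])+42*(np.cos(t)*x+np.sin(t)*y)) for t in np.linspace(0,6.28,90)]);print(nm,C.min(0).round(1),C.max(0).round(1))
E
```

```text
lugs pred [231.  111.6] [216.3 125.5] mid [223.7 118.5] mm per px dirs x,y,z(10mm) [-2.7  2.5] [-1.8 -1.5] [1.8 2.3]
[[110, 109, 108, 106, 106, 107, 115, 133, 138, 112, 59, 57, 56, 51, 42, 36, 34, 35, 34, 34, 38, 42, 40, 53, 82, 118, 145, 142, 111, 102, 105, 103], [105, 103, 104, 106, 107, 118, 144, 132, 92, 58, 56, 48, 41, 56, 65, 54, 37, 35, 34, 35, 33, 40, 58, 58, 65, 111, 143, 128, 101, 100, 100, 88], [107, 110, 111, 110, 124, 144, 129, 58, 58, 57, 43, 42, 64, 68, 68, 68, 71, 66, 78, 77, 81, 76, 58, 61, 76, 128, 142, 123, 93, 93, 97, 92], [102, 107, 109, 115, 145, 139, 75, 59, 58, 52, 41, 44, 63, 69, 71, 95, 117, 117, 116, 115, 91, 58, 56, 64, 100, 139, 121, 89, 90, 88, 88, 91], [101, 106, 109, 121, 131, 121, 74, 55, 52, 43, 45, 65, 71, 76, 110, 117, 117, 114, 105, 77, 58, 60, 82, 119, 138, 114, 74, 84, 86, 80, 91, 95], [102, 101, 103, 127, 141, 145, 142, 79, 43, 43, 51, 65, 68, 75, 104, 91, 79, 57, 58, 61, 80, 121, 145, 132, 83, 74, 81, 78, 78, 86, 81, 92], [97, 93, 95, 102, 140, 145, 145, 144, 117, 95, 78, 67, 59, 58, 57, 58, 64, 77, 97, 117, 140, 132, 98, 69, 73, 73, 73, 80, 80, 80, 86, 87]]
S [213.8 128.4] [238.6 151.9]
T [135.4 185. ] [171.  216.8]
```

```bash
python3 -m creep '[{"hand":0,"tx":0.014,"ty":0.011,"tz":0,"spin":0},{"hand":0,"tx":0.014,"ty":0.0105,"tz":0.01,"spin":0},{"hand":0,"tx":0,"ty":0,"tz":0.01,"spin":0},{"hand":0,"tx":0,"ty":0,"tz":0,"spin":0}]'
python3 - <<'E'
from h import *
from plant import *
S=cams.capture('side');pickle.dump(S,open('p2.pkl','wb'))
o=get_obs();p=np.array(o['tool_pos']);M=Ro.from_euler('xyz',o['tcp_rot']).as_matrix();print(p)
r,c=95,200
im=cv2.resize(np.clip(S['color'][r:r+60,c:c+60]*1.6,0,255).astype(np.uint8),(600,600),interpolation=cv2.INTER_CUBIC)
cv2.imwrite('pics/p2.png',im[:,:,::-1])
f=lambda x,y,z:((proj(S,p+M@[x,y,z])-[c,r]+.5)*10).round()
print('lugs pred',f(-2.2-28,0,45.5),f(-2.2+28,0,45.5),'foot c',f(-2.2,0,63.5),'rim c',f(-2.2,0,29.5),'rim edge',f(-2.2-30,0,29.5),f(-2.2+30,0,29.5))
E
```

```text
time: 11.3
tool_pos: [512.1, 238.1, 258.3]
tcp_rot: [3.14, 0.523, -3.074]
contact_force: [0.6, -0.5, -1.6]
grip_width: 15.9
finger_force: 30.0
[512.09764152 238.24088865 258.76820623]
lugs pred [244. 257.] [101. 392.] foot c [205. 363.] rim c [143. 290.] rim edge [221. 216.] [ 66. 363.]
```

View pics/p2.png

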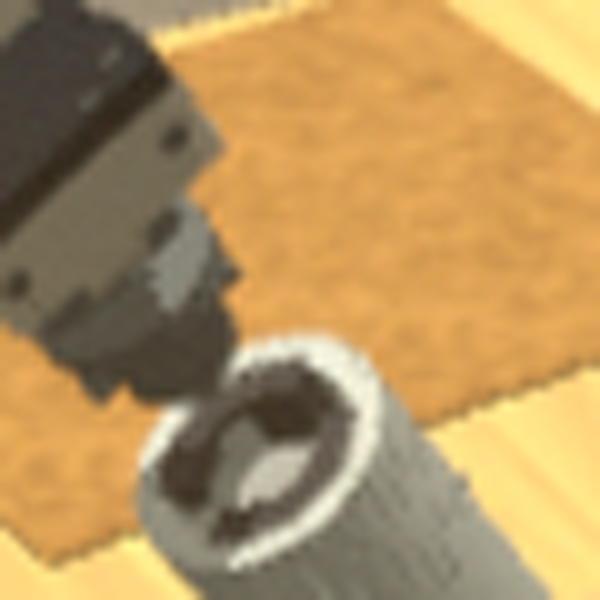

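```bash
python3 -m creep '[{"hand":0,"tx":0.0015,"ty":0.0034,"tz":0.02,"spin":0},{"hand":0,"tx":0,"ty":0,"tz":0.02,"spin":0},{"hand":0,"tx":0,"ty":0,"tz":0.006,"spin":0},{"hand":0,"tx":0,"ty":0,"tz":0,"spin":0}]'
cat > st.py <<'E'
from h import *
from plant import *
o=get_obs();p=np.array(o['tool_pos']);M=Ro.from_euler('xyz',o['tcp_rot']).as_matrix()
C=np.array([563.8,245.3,165.5]);a=np.radians(4.2)
X=np.array([np.cos(a)*.866,np.sin(a)*.866,.5]);Z=np.array([-.5*np.cos(a),-.5*np.sin(a),.866]);Y=np.cross(Z,X)
B=np.array([X,Y,Z]);print('t',round(o['time'],2),'can xyz of TCP',(B@(p-C)).round(1),'rim',round((B@(p-C))[2]-29.5,1),'F can',(B@o['contact_force']).round(1),'mom can',(B@o['moment']).round(2),'spin',np.degrees(np.arctan2(-M[:,0]@Y,-M[:,0]@X)).round(1),'grip',round(o['grip_width'],1))
E
python3 st.py
```

```text
time: 11.85
tool_pos: [532.7, 243.6, 218.0]
tcp_rot: [3.14, 0.523, -3.073]
contact_force: [-0.2, -0.1, -1.8]
grip_width: 15.8
finger_force: 30.0
t 11.85 can xyz of TCP [-0.7  0.6 61.1] rim 31.6 F can [-1.1 -0.1 -1.4] mom can [ 0.01  0.45 -0.05] spin -0.2 grip 15.8
```

```bash
python3 -m creep '[{"hand":0,"tx":0,"ty":0,"tz":0.005,"spin":0},{"hand":0,"tx":0,"ty":0,"tz":0,"spin":0}]' >/dev/null; python3 st.py
python3 -m creep '[{"hand":0,"tx":0,"ty":0,"tz":0.004,"spin":0},{"hand":0,"tx":0,"ty":0,"tz":0,"spin":0}]' >/dev/null; python3 st.py
```

```text
t 12.1 can xyz of TCP [-1.   0.9 56.2] rim 26.7 F can [-1.2 -0.1 -1.2] mom can [ 0.05  0.52 -0.04] spin -0.2 grip 15.8
t 12.35 can xyz of TCP [-1.4  0.9 51.8] rim 22.3 F can [-1.1  0.9 -1.4] mom can [0.03 0.46 0.01] spin -0.2 grip 15.2
```

```bash
python3 -m creep '[{"hand":0,"tx":0,"ty":0,"tz":0.004,"spin":0},{"hand":0,"tx":0,"ty":0,"tz":0,"spin":0}]' >/dev/null; python3 st.py
python3 -m creep '[{"hand":0,"tx":0,"ty":0,"tz":0.004,"spin":0},{"hand":0,"tx":0,"ty":0,"tz":0,"spin":0}]' >/dev/null; python3 st.py
```

```text
t 12.6 can xyz of TCP [-1.5  0.9 47.7] rim 18.2 F can [-1.5  0.2 -0.7] mom can [ 0.03  0.47 -0.03] spin -0.2 grip 16.3
t 12.85 can xyz of TCP [-1.  1. 44.] rim 14.5 F can [-0.8  0.3  2.1] mom can [ 0.04  0.55 -0.04] spin -0.2 grip 16.1
```

```bash
python3 -m creep '[{"hand":0,"tx":0,"ty":0,"tz":0.004,"spin":0},{"hand":0,"tx":0,"ty":0,"tz":0,"spin":0}]' >/dev/null; python3 st.py
python3 -m creep '[{"hand":0,"tx":0,"ty":0,"tz":0.004,"spin":0},{"hand":0,"tx":0,"ty":0,"tz":0,"spin":0}]' >/dev/null; python3 st.py
python3 -m creep '[{"hand":0,"tx":0,"ty":0,"tz":0.003,"spin":0},{"hand":0,"tx":0,"ty":0,"tz":0,"spin":0}]' >/dev/null; python3 st.py
```

```text
t 13.1 can xyz of TCP [-1.  1. 40.] rim 10.5 F can [-1.4  1.4  3.5] mom can [0.05 0.51 0.02] spin -0.2 grip 15.4
t 13.35 can xyz of TCP [-1.  1. 36.] rim 6.5 F can [-0.9 -0.2  6.1] mom can [ 0.    0.53 -0.04] spin -0.2 grip 15.5
t 13.6 can xyz of TCP [-1.   1.  33.2] rim 3.7 F can [-1.9  0.   8.6] mom can [-0.04  0.63 -0.  ] spin -0.2 grip 16.1
```

```bash
python3 -m creep '[{"hand":0,"tx":0,"ty":0,"tz":0.003,"spin":0},{"hand":0,"tx":0,"ty":0,"tz":0,"spin":0}]' >/dev/null; python3 st.py
python3 -m creep '[{"hand":0,"tx":0,"ty":0,"tz":0.001,"spin":0},{"hand":0,"tx":0,"ty":0,"tz":0,"spin":0}]' >/dev/null; python3 st.py
```

```text
t 13.85 can xyz of TCP [-1.   1.  30.3] rim 0.8 F can [-2.1 -0.5  9.8] mom can [-0.08  0.68 -0.04] spin -0.2 grip 16.2
t 14.1 can xyz of TCP [-1.   1.  29.5] rim -0.0 F can [-2.9 -0.5 10.7] mom can [-0.1   0.68 -0.02] spin -0.2 grip 15.8
```

```bash
python3 -m creep '[{"hand":0,"tx":0,"ty":0,"tz":0,"spin":7},{"hand":0,"tx":0,"ty":0,"tz":0,"spin":7},{"hand":0,"tx":0,"ty":0,"tz":0,"spin":7},{"hand":0,"tx":0,"ty":0,"tz":0,"spin":7}]' >/dev/null; python3 st.py
python3 -m creep '[{"hand":0,"tx":0,"ty":0,"tz":0,"spin":8},{"hand":0,"tx":0,"ty":0,"tz":0,"spin":8},{"hand":0,"tx":0,"ty":0,"tz":0,"spin":8}]' >/dev/null; python3 st.py
```

```text
t 14.6 can xyz of TCP [-0.1  1.4 29.8] rim 0.3 F can [-1.3  0.1 10.3] mom can [0.04 0.4  0.1 ] spin -28.4 grip 15.6
t 14.97 can xyz of TCP [ 0.2  1.4 29.8] rim 0.3 F can [-0.3  0.1 10.9] mom can [-0.05  0.3   0.03] spin -52.5 grip 15.7
```

```bash
python3 -m creep '[{"hand":0,"tx":0,"ty":0,"tz":0,"spin":8},{"hand":0,"tx":0,"ty":0,"tz":0,"spin":8},{"hand":0,"tx":0,"ty":0,"tz":0,"spin":8},{"hand":0,"tx":0,"ty":0,"tz":0,"spin":8},{"hand":0,"tx":0,"ty":0,"tz":0,"spin":6}]' >/dev/null; python3 st.py
python3 -m creep '[{"hand":0,"tx":0,"ty":0,"tz":0,"spin":0}]' >/dev/null; python3 st.py
```

```text
t 15.6 can xyz of TCP [ 0.2  1.3 29.9] rim 0.4 F can [-0.1 -0.5 10.5] mom can [-0.26  0.37  0.08] spin -90.4 grip 15.9
t 15.72 can xyz of TCP [ 0.2  1.3 29.9] rim 0.4 F can [ 0.5  0.4 10.6] mom can [-0.22  0.32 -0.01] spin -90.3 grip 15.8
```

```bash
python3 -m creep '[{"hand":0,"tx":0,"ty":0,"tz":-0.004,"spin":0},{"hand":0,"tx":0,"ty":0,"tz":0,"spin":0}]' >/dev/null; python3 st.py
python3 -m creep '[{"hand":0,"tx":0,"ty":0,"tz":-0.003,"spin":0},{"hand":0,"tx":0,"ty":0,"tz":0,"spin":0}]' >/dev/null; python3 st.py
python3 -m creep '[{"hand":0,"tx":0,"ty":0,"tz":-0.0015,"spin":0},{"hand":0,"tx":0,"ty":0,"tz":0,"spin":0}]' >/dev/null; python3 st.py
```

```text
t 15.97 can xyz of TCP [ 0.1  1.2 33.8] rim 4.3 F can [-1.  -0.6  7.3] mom can [-0.18  0.3  -0.02] spin -90.2 grip 16.1
t 16.23 can xyz of TCP [ 0.2  1.3 36.6] rim 7.1 F can [ 1.3 -0.7  5.9] mom can [-0.13  0.14  0.04] spin -90.2 grip 16.0
t 16.48 can xyz of TCP [ 0.   1.3 37. ] rim 7.5 F can [ 3.   2.7 -5.3] mom can [ 0.   -0.39  0.03] spin -90.2 grip 15.7
```

It caught: the force flipped at rim 7.5 mm, so the cap is locked. I release and look.

```bash
python3 -m creep '[{"hand":0,"tx":0,"ty":0,"tz":0.0008,"spin":0},{"hand":0.5,"tx":0,"ty":0,"tz":0,"spin":0},{"hand":0.5,"tx":0,"ty":0,"tz":0,"spin":0},{"hand":0.5,"tx":0,"ty":0,"tz":0,"spin":0}]' >/dev/null; python3 st.py
python3 -m creep '[{"hand":0.5,"tx":0,"ty":0,"tz":-0.03,"spin":0},{"hand":0.5,"tx":0,"ty":0,"tz":-0.05,"spin":0},{"hand":0.2,"tx":0,"ty":-0.02,"tz":-0.055,"spin":0},{"hand":0,"tx":0,"ty":-0.04,"tz":-0.03,"spin":0}]' >/dev/null; python3 st.py
python3 - <<'E'
from h import *
from plant import *
S=cams.capture('side');T=cams.capture('top');pickle.dump((S,T),open('l.pkl','wb'));o=get_obs();print(o['tool_pos'],o['joint_positions'])
cr=lambda a,r,c:cv2.resize(np.clip(a['color'][r:r+100,c:c+80]*1.5,0,255).astype(np.uint8),(400,500),interpolation=cv2.INTER_CUBIC)
cv2.imwrite('pics/l.png',np.hstack([cr(T,150,190),cr(S,120,205)])[:,:,::-1])
E
```

```text
t 16.98 can xyz of TCP [-1.7  0.8 36.5] rim 7.0 F can [0.3 0.1 0.1] mom can [-0.09  0.4   0.09] spin -90.2 grip 41.2
t 17.48 can xyz of TCP [-59.8   1.4 204.3] rim 174.8 F can [-0.6  0.6  0.1] mom can [-0.06  0.37 -0.01] spin -90.3 grip 30.3
[406.9536338  234.98320597 310.66659117] [ 0.4920168  -0.0377926   1.90331813 -0.2830689   0.81038164  0.56834396]
```

View pics/l.png

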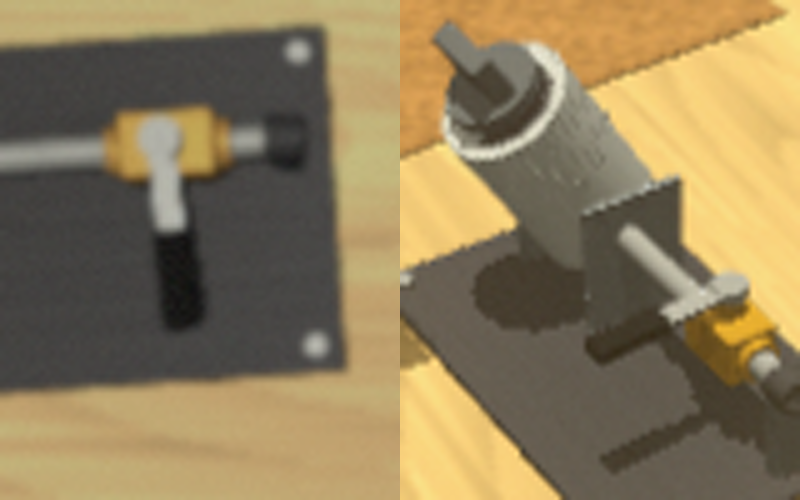

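The side crop shows the cap seated with its bar along canister y (bar end at crop (440,40)), so it is locked. The lever is still shut: pivot at top (221.6,178), grip end near (226.8,215). Next I plan the lever push with closed fingers.

```bash
python3 - <<'E'
from h import *
from plant import *
S,T=pickle.load(open('l.pkl','rb'))
print('piv',onz(T,(221.6,178),112),onz(S,(270.4,177.5),112))
# grip mask (dark) in top view
g=T['color'][196:222,215:236].max(2);ys,xs=np.where(g<22);print(len(xs))
e=(190+185/5.,150+325/5.);b=(190+175/5,150+235/5)
print('gripend T',onz(T,e,109),'gripstart',onz(T,b,109),'S end',onz(S,(205+190/5,120+347/5),104))
v=onz(T,e,109)-onz(T,(221.6,178),112);print('lever yaw',np.degrees(np.arctan2(v[1],v[0]))%360,np.hypot(v[0],v[1]))
piv=np.array([625.5,88.]);o=get_obs();R=Ro.from_euler('xyz',o['tcp_rot']);print(R.as_matrix().round(2).tolist())
def Q(th,gap=0,r=72):
    f=np.radians(184.2)+th;u=np.array([np.cos(f),np.sin(f)]);n=np.array([np.sin(f),-np.cos(f)])
    q=piv+r*u+n*(9+gap+16.4*abs(n[0])+9.5*abs(n[1]));return np.array([*q,88])-R.apply([0,0,14])
s=Q(.08,10);print('start',s)
plan([(s-R.apply([0,0,110]),0,6),(s,0,3)])
E
```

```text
piv [626.56232423  90.22987014 112.        ] [622.83341358  83.36369013 112.        ]
117
gripend T [534.35297147  75.80661477 109.        ] gripstart [579.27539209  81.44692159 109.        ] S end [534.80947613  82.9287903  104.        ]
lever yaw 188.89008724481843 93.33056858700945
[[-0.07, 0.86, 0.5], [1.0, 0.06, 0.04], [0.0, 0.5, -0.87]]
start [542.64438119 107.00786968 100.1229115 ]
(-0.023, 0.001, 0.023, 0.0) (-0.023, 0.0, 0.022, 0.0) (-0.023, 0.001, 0.023, 0.0) (-0.023, 0.001, 0.022, 0.0) (-0.023, 0.0, 0.023, 0.0)
(-0.023, 0.001, 0.022, 0.0) (0.0, 0.0, 0.037, 0.0) (0.0, 0.0, 0.036, 0.0) (0.0, 0.0, 0.037, 0.0)
end [542.5 106.8 100.2] [ 1.50e+02 -1.00e-01  9.41e+01]
```

```bash
python3 -m creep '[{"hand":0,"tx":-0.023,"ty":0.001,"tz":0.023,"spin":0},{"hand":0,"tx":-0.023,"ty":0,"tz":0.022,"spin":0},{"hand":0,"tx":-0.023,"ty":0.001,"tz":0.023,"spin":0},{"hand":0,"tx":-0.023,"ty":0.001,"tz":0.022,"spin":0},{"hand":0,"tx":-0.023,"ty":0,"tz":0.023,"spin":0}]'
python3 -m creep '[{"hand":0,"tx":-0.023,"ty":0.001,"tz":0.022,"spin":0},{"hand":0,"tx":0,"ty":0,"tz":0,"spin":0}]' | head -4
cat > lev.py <<'E'
from h import *
from plant import *
import sys
piv=np.array([625.5,88.]);o=get_obs();R=Ro.from_euler('xyz',o['tcp_rot'])
def Q(th,gap=0,r=72):
    f=np.radians(184.2)+th;u=np.array([np.cos(f),np.sin(f)]);n=np.array([np.sin(f),-np.cos(f)])
    q=piv+r*u+n*(9+gap+16.4*abs(n[0])+9.5*abs(n[1]));return np.array([*q,88])-R.apply([0,0,14])
E
python3 - <<'E'
from lev import *
plan([(Q(.08,10),0,3)]+[(Q(t),0,2) for t in np.arange(.2,1.6,.17)])
E
```

```text
time: 18.2
tool_pos: [478.1, 123.8, 212.3]
tcp_rot: [2.618, -0.001, 1.64]
contact_force: [-0.4, 0.3, 0.4]
grip_width: 0.2
finger_force: 0.0
time: 18.45
tool_pos: [490.8, 101.2, 192.7]
tcp_rot: [2.622, -0.002, 1.638]
contact_force: [-0.9, -0.5, -0.2]
(0.001, -0.0, 0.035, 0.0) (0.0, -0.0, 0.036, 0.0) (0.001, -0.001, 0.035, 0.0) (-0.009, -0.0, -0.0, 0.0) (-0.008, -0.0, -0.0, 0.0)
(-0.005, -0.001, -0.0, 0.0) (-0.006, -0.0, -0.001, 0.0) (-0.006, 0.0, 0.0, 0.0) (-0.005, 0.001, 0.001, 0.0) (-0.006, 0.001, 0.001, 0.0)
(-0.006, 0.001, 0.0, 0.0) (-0.006, 0.002, 0.001, 0.0) (-0.006, 0.003, 0.002, 0.0) (-0.005, 0.003, 0.002, 0.0) (-0.005, 0.003, 0.001, 0.0)
(-0.005, 0.004, 0.003, 0.0) (-0.005, 0.004, 0.002, 0.0) (-0.004, 0.005, 0.003, 0.0) (-0.004, 0.006, 0.003, 0.0) (-0.003, 0.005, 0.003, 0.0)
(-0.002, 0.005, 0.003, 0.0)
end [597.   14.3 100.1] [ 1.502e+02 -1.000e-01  9.380e+01]
```

```bash
python3 -m creep '[{"hand":0,"tx":0.002,"ty":0,"tz":0.035,"spin":0},{"hand":0,"tx":0.001,"ty":0,"tz":0.036,"spin":0},{"hand":0,"tx":0.001,"ty":-0.001,"tz":0.035,"spin":0},{"hand":0,"tx":0,"ty":0,"tz":0,"spin":0}]' | head -4
python3 -m creep '[{"hand":0,"tx":-0.009,"ty":0,"tz":0,"spin":0},{"hand":0,"tx":-0.008,"ty":0,"tz":0,"spin":0},{"hand":0,"tx":-0.005,"ty":0,"tz":0,"spin":0},{"hand":0,"tx":-0.006,"ty":0,"tz":0,"spin":0}]'| head -4
python3 - <<'E'
from lev import *
plan([(Q(t),0,2) for t in np.arange(.54,1.6,.17)])
E
```

```text
time: 18.95
tool_pos: [549.6, 112.8, 122.2]
tcp_rot: [2.654, -0.001, 1.641]
contact_force: [-1.2, 0.5, -0.1]
time: 19.45
tool_pos: [550.9, 84.2, 123.8]
tcp_rot: [2.652, -0.001, 1.641]
contact_force: [-0.7, -0.2, 0.1]
(-0.008, -0.009, 0.009, 0.0) (-0.008, -0.008, 0.008, 0.0) (-0.006, 0.001, 0.001, 0.0) (-0.006, 0.001, 0.001, 0.0) (-0.006, 0.002, 0.001, 0.0)
(-0.005, 0.003, 0.001, 0.0) (-0.006, 0.003, 0.002, 0.0) (-0.005, 0.003, 0.002, 0.0) (-0.005, 0.004, 0.002, 0.0) (-0.005, 0.005, 0.002, 0.0)
(-0.004, 0.005, 0.003, 0.0) (-0.004, 0.005, 0.002, 0.0) (-0.003, 0.005, 0.003, 0.0) (-0.002, 0.006, 0.003, 0.0)
end [597.7  14.3 100.7] [ 1.519e+02 -1.000e-01  9.400e+01]
```

```bash
python3 - <<'E'
from plant import *
print(get_obs()['joint_positions'].round(3) if hasattr(get_obs()['joint_positions'],'round') else get_obs()['joint_positions'])
E
```

```text
[-0.006  0.357  2.015  0.133  0.284 -0.195]
```

The wrist joint q5 is at its lower limit, so the tip stopped about 22 mm too high. I back off to the canister side and push down there: the limit brings the tool back towards vertical.

```bash
python3 -m creep '[{"hand":0,"tx":0.018,"ty":0,"tz":-0.003,"spin":0},{"hand":0,"tx":0.018,"ty":0,"tz":0,"spin":0},{"hand":0,"tx":0,"ty":-0.01,"tz":0.02,"spin":0},{"hand":0,"tx":0,"ty":-0.01,"tz":0.02,"spin":0}]' | head -4
python3 -c "
from plant import *
print(get_obs()['joint_positions'])
from h import *
c=cams.capture('top');cv2.imwrite('pics/x.png',c['color']);pickle.dump(c,open('x.pkl','wb'))"
```

```text
time: 19.95
tool_pos: [555.9, 122.3, 98.8]
tcp_rot: [2.686, 0.001, 1.64]
contact_force: [-0.1, 0.2, -0.9]
[ 0.08638397  0.42623148  1.97673306 -0.0302131   0.28287751  0.04436013]
```

```bash
python3 - <<'E'
from lev import *
T=pickle.load(open('x.pkl','rb'))
plan([(Q(.08,5,64)-[0,0,2],0,2)]+[(Q(t,0,64)-[0,0,2],0,2) for t in np.arange(.2,1.6,.17)])
E
```

```text
(-0.009, -0.002, -0.002, 0.0) (-0.009, -0.002, -0.001, 0.0) (-0.006, -0.001, -0.0, 0.0) (-0.006, -0.0, -0.001, 0.0) (-0.005, -0.001, -0.0, 0.0)
(-0.004, -0.0, -0.0, 0.0) (-0.005, -0.0, -0.0, 0.0) (-0.005, -0.0, -0.0, 0.0) (-0.006, 0.001, 0.0, 0.0) (-0.005, 0.001, 0.001, 0.0)
(-0.005, 0.002, 0.001, 0.0) (-0.006, 0.001, 0.0, 0.0) (-0.005, 0.003, 0.002, 0.0) (-0.005, 0.003, 0.001, 0.0) (-0.004, 0.004, 0.002, 0.0)
(-0.005, 0.004, 0.002, 0.0) (-0.004, 0.004, 0.002, 0.0) (-0.003, 0.005, 0.002, 0.0) (-0.003, 0.005, 0.003, 0.0) (-0.003, 0.005, 0.002, 0.0)
end [597.9  21.6  98.9] [154.    0.   93.9]
```

```bash
python3 -m creep '[{"hand":0,"tx":-0.012,"ty":0,"tz":0,"spin":0},{"hand":0,"tx":-0.012,"ty":0,"tz":0,"spin":0},{"hand":0,"tx":-0.01,"ty":0,"tz":0,"spin":0},{"hand":0,"tx":-0.01,"ty":0,"tz":0,"spin":0},{"hand":0,"tx":-0.01,"ty":0,"tz":0,"spin":0}]'|head -4
python3 - <<'E'
from lev import *
T=cams.capture('top');pickle.dump(T,open('x2.pkl','wb'))
plan([(Q(t,0,64)-[0,0,2],0,2) for t in np.arange(.71,1.6,.17)])
im=cv2.resize(np.clip(T['color'][150:240,190:270]*1.6,0,255).astype(np.uint8),(480,540),interpolation=cv2.INTER_CUBIC);cv2.imwrite('pics/x2.png',im[:,:,::-1])
E
```

```text
time: 20.62
tool_pos: [559.7, 68.1, 99.7]
tcp_rot: [2.687, 0.0, 1.639]
contact_force: [-0.7, 4.4, 0.3]
(-0.003, -0.003, -0.001, 0.0) (-0.002, -0.002, -0.0, 0.0) (-0.005, 0.002, 0.001, 0.0) (-0.006, 0.001, 0.0, 0.0) (-0.005, 0.003, 0.002, 0.0)
(-0.005, 0.003, 0.001, 0.0) (-0.004, 0.004, 0.002, 0.0) (-0.005, 0.003, 0.002, 0.0) (-0.004, 0.005, 0.002, 0.0) (-0.003, 0.005, 0.002, 0.0)
(-0.003, 0.005, 0.003, 0.0) (-0.003, 0.004, 0.002, 0.0)
end [597.   21.6  98.6] [153.9   0.   93.9]
```

View pics/x2.png

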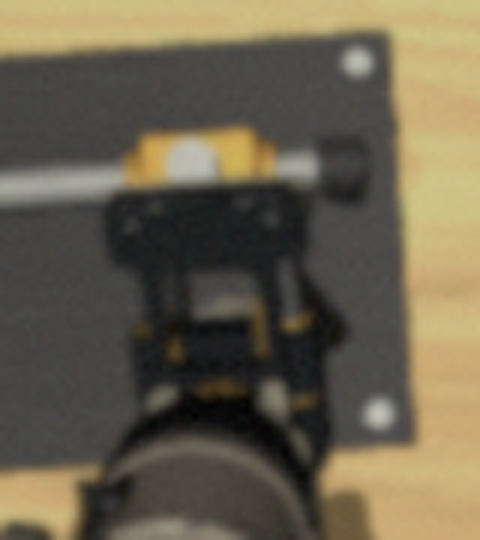

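The lever is being pushed: its end shows at crop (325,330), right of the hand, with about 4 N of contact force. I continue the arc.

```bash
python3 -m creep '[{"hand":0,"tx":-0.005,"ty":0,"tz":0,"spin":0},{"hand":0,"tx":-0.006,"ty":0,"tz":0,"spin":0},{"hand":0,"tx":-0.006,"ty":0.002,"tz":0.001,"spin":0},{"hand":0,"tx":-0.005,"ty":0.002,"tz":0.001,"spin":0}]'|head -4
python3 -m creep '[{"hand":0,"tx":-0.005,"ty":0.003,"tz":0.001,"spin":0},{"hand":0,"tx":-0.005,"ty":0.004,"tz":0.002,"spin":0},{"hand":0,"tx":-0.004,"ty":0.004,"tz":0.002,"spin":0}]'|head -4
python3 - <<'E'
from lev import *
plan([(Q(t,0,64)-[0,0,2],0,2) for t in np.arange(1.2,1.6,.12)])
E
```

```text
time: 21.18
tool_pos: [565.9, 46.6, 100.4]
tcp_rot: [2.686, 0.001, 1.64]
contact_force: [-0.1, 2.4, 1.6]
time: 21.55
tool_pos: [579.1, 33.5, 100.8]
tcp_rot: [2.686, 0.001, 1.639]
contact_force: [-1.4, 1.8, 0.3]
(0.001, -0.003, -0.0, 0.0) (0.0, -0.002, -0.0, 0.0) (-0.003, 0.003, 0.002, 0.0) (-0.002, 0.003, 0.001, 0.0) (-0.003, 0.004, 0.002, 0.0)
(-0.002, 0.003, 0.001, 0.0) (-0.002, 0.003, 0.002, 0.0) (-0.002, 0.004, 0.002, 0.0)
end [597.9  21.7  98.5] [153.9   0.   93.9]
```

```bash
python3 -m creep '[{"hand":0,"tx":-0.003,"ty":0.004,"tz":0.002,"spin":0},{"hand":0,"tx":-0.003,"ty":0.004,"tz":0.002,"spin":0},{"hand":0,"tx":-0.003,"ty":0.004,"tz":0.002,"spin":0},{"hand":0,"tx":-0.002,"ty":0.004,"tz":0.002,"spin":0}]'|sed -n 1,4p
python3 -m creep '[{"hand":0,"tx":0,"ty":0.0025,"tz":0.0012,"spin":0},{"hand":0,"tx":0,"ty":0.002,"tz":0.001,"spin":0}]'|sed -n 1,4p
```

```text
time: 22.05
tool_pos: [597.6, 23.9, 100.6]
tcp_rot: [2.686, 0.001, 1.639]
contact_force: [-1.8, 1.3, -0.1]
time: 22.3
tool_pos: [602.5, 24.2, 100.6]
tcp_rot: [2.686, 0.001, 1.639]
contact_force: [-1.7, -0.9, -0.3]
```

```bash
python3 -m creep '[{"hand":0,"tx":0,"ty":0.0018,"tz":0.0009,"spin":0},{"hand":0,"tx":0,"ty":0,"tz":0,"spin":0}]'|sed -n 1,4p
```

```text
time: 22.55
tool_pos: [604.6, 24.5, 100.7]
tcp_rot: [2.685, 0.001, 1.639]
contact_force: [-0.4, -0.2, -0.3]
```

```bash
for k in 1; do python3 -m creep '[{"hand":0,"tx":0,"ty":0.002,"tz":0.001,"spin":0}]'|sed -n 2,4p; python3 -m creep '[{"hand":0,"tx":0,"ty":0.002,"tz":0.001,"spin":0}]'|sed -n 2,4p; python3 -m creep '[{"hand":0,"tx":0,"ty":0,"tz":0,"spin":0}]'|sed -n 2,4p; done
```

```text
tool_pos: [606.6, 24.7, 100.6]
tcp_rot: [2.686, 0.001, 1.639]
contact_force: [-0.5, -1.9, -0.3]
tool_pos: [609.0, 24.9, 100.7]
tcp_rot: [2.685, 0.001, 1.639]
contact_force: [-2.1, -2.0, -0.3]
tool_pos: [609.1, 24.9, 100.7]
tcp_rot: [2.685, 0.001, 1.64]
contact_force: [-0.3, -0.4, 0.3]
```

```bash
python3 - <<'E'
from h import *
from plant import *
S=cams.capture('side');T=cams.capture('top')
cr=lambda a,r,c:cv2.resize(np.clip(a['color'][r:r+90,c:c+70]*1.6,0,255).astype(np.uint8),(400,514),interpolation=cv2.INTER_CUBIC)
cv2.imwrite('pics/m.png',np.hstack([cr(T,140,200),cr(S,130,230)])[:,:,::-1])
E
```

```text
(no output)
```

View pics/m.png

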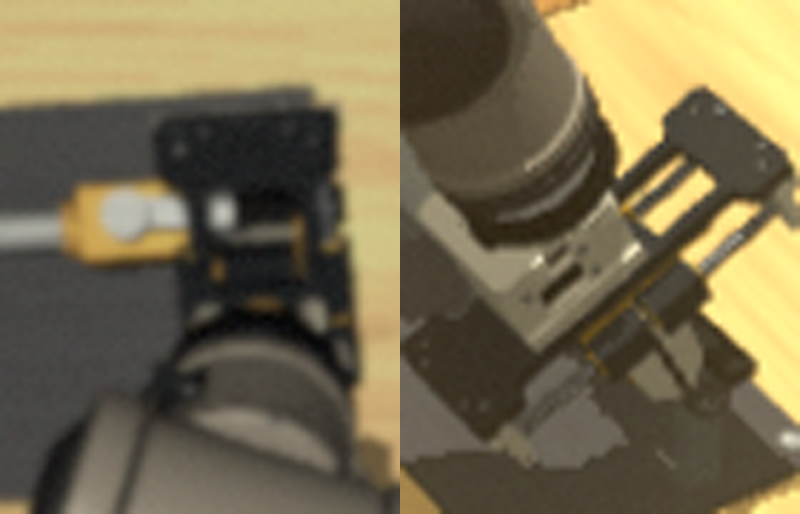

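The top view shows the lever nearly along the pipe, from crop (125,215) to (222,212). The grip tip is hidden under the hand. I press on to the stop.

```bash
python3 -m creep '[{"hand":0,"tx":0,"ty":0.002,"tz":0.001,"spin":0},{"hand":0,"tx":0,"ty":0,"tz":0,"spin":0}]'|sed -n 2,4p; python3 -m creep '[{"hand":0,"tx":0,"ty":0.002,"tz":0.001,"spin":0},{"hand":0,"tx":0,"ty":0,"tz":0,"spin":0}]'|sed -n 2,4p
```

```text
tool_pos: [610.4, 25.0, 100.5]
tcp_rot: [2.687, 0.001, 1.64]
contact_force: [-7.2, -1.9, 4.3]
tool_pos: [610.8, 25.1, 100.3]
tcp_rot: [2.69, 0.0, 1.64]
contact_force: [-19.0, -5.6, 12.8]
```

The stop is reached (about 23 N). I back off, lift away and check.

```bash
python3 -m creep '[{"hand":0,"tx":0,"ty":-0.006,"tz":-0.003,"spin":0},{"hand":0,"tx":0,"ty":-0.02,"tz":-0.01,"spin":0},{"hand":0,"tx":0,"ty":-0.03,"tz":-0.03,"spin":0},{"hand":0,"tx":0,"ty":-0.03,"tz":-0.05,"spin":0},{"hand":0,"tx":0,"ty":-0.03,"tz":-0.05,"spin":0}]'|sed -n 1,4p
python3 -m creep '[{"hand":0,"tx":-0.02,"ty":-0.04,"tz":-0.05,"spin":0},{"hand":0,"tx":-0.05,"ty":-0.02,"tz":-0.05,"spin":0},{"hand":0,"tx":-0.05,"ty":-0.02,"tz":-0.02,"spin":0},{"hand":0,"tx":0,"ty":0,"tz":0,"spin":0}]'|sed -n 1,4p
python3 - <<'E'
from h import *
from plant import *
S=cams.capture('side');T=cams.capture('top')
cr=lambda a,r,c:cv2.resize(np.clip(a['color'][r:r+100,c:c+133]*1.6,0,255).astype(np.uint8),(399,300),interpolation=cv2.INTER_CUBIC)
a=np.hstack([cr(T,130,135),cr(S,120,190)]);b=cv2.resize(np.hstack([T['color'],S['color']]),(798,299),interpolation=cv2.INTER_AREA)
cv2.imwrite('pics/f.png',np.vstack([a,b])[:,:,::-1])
E
```

```text
time: 24.15
tool_pos: [445.5, 13.8, 178.6]
tcp_rot: [2.685, 0.001, 1.64]
contact_force: [0.1, 0.0, 1.6]
time: 24.65
tool_pos: [341.5, -106.4, 243.6]
tcp_rot: [2.684, 0.005, 1.627]
contact_force: [0.0, 0.5, -0.3]
```

View pics/f.png

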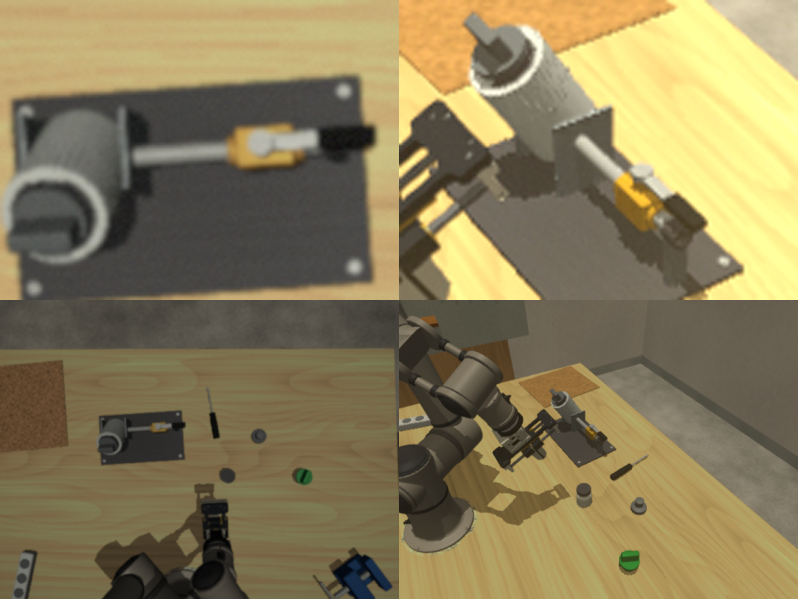

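The lever lies along the pipe, ending at crop (375,135). The cap sits locked with its bar along canister y at crop (42,235). The plug, jar, screwdriver and green cap are where they were, so I hand in.

```bash
python3 -c "
from plant import *
print(close_job())"
```

```text
the job is handed in; nothing more can be done
None
```

The job is handed in at about 25 s: the cap is locked in the canister and released, the valve lever is at its open stop and released, and the plug, jar, screwdriver and green cap were left untouched.

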